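# Right the toppled bottles under the bar-cart lamp

## Task

Two square bottles have toppled in the two lanes of the marble display tray. First fold the lamp arm back along the tray's far edge, all the way, to clear the work; then stand the two bottles upright, setting them down gently without dropping them, one wholly on each of the two cork rounds, and leave the other pieces standing where they are. When both bottles stand, swing the lamp arm out over the tray again, as far as it goes.

Things in the scene. Friction and masses are not known exactly. Their poses are not given: they have to be found in the camera images.
- amber_bottle: Square amber glass bottle, brass cap: body 50 x 50 x 104 mm, round neck, cap 32 mm wide; 155 mm long, 0.32 kg. Origin on its long axis, 70 mm from the base end (near the centre of mass). x axis: base to cap; y, z normal to the flat sides. Starts lying flat across the tray; standing, x is up and the origin 70 mm above the tray floor. Cap roughly to the left (+y).
- green_bottle: Square green glass bottle, black cap: body 50 x 50 x 104 mm, round neck, cap 32 mm wide; 155 mm long, 0.32 kg. Origin on its long axis, 70 mm from the base end (near the centre of mass). x axis: base to cap; y, z normal to the flat sides. Starts lying flat across the tray; standing, x is up and the origin 70 mm above the tray floor. Cap roughly to the right (-y).
- tray: Fixed marble tray with a brass lip: from x = -204 to 244 mm and y = -334 to 334 mm of its origin, which is on the underside; floor 12 mm above that, lip 6 mm above the floor. A like 6 mm strip along y = 0 parts it into two lanes front to back (along x). In each lane (y = -150, 150) a piece stands at x = -150 and one at x = 155 mm, a cork round at x = 0.
- spot_left (a point): Centre of the left (+y) cork round, 120 mm in diameter, flush in the tray floor; the point is on the floor, z up, axes parallel to the tray's.
- spot_right (a point): Centre of the right (-y) cork round, 120 mm in diameter, flush in the tray floor; the point is on the floor, z up, axes parallel to the tray's.
- lamp_arm (a joint): Angle of the lamp arm about its upright post, rad. 0 (a stop): folded back, lying along the tray's far edge, pointing along the tray's -y. It grows as the arm swings clockwise seen from above, towards the robot; 1.0 (the other stop): out over the left lane. It stays where left.
- lamp_hinge (a point): Point on the axis of the lamp's brass post (18 mm in diameter, 68 mm foot), at the height of the arm's centreline (247 mm above the work surface); the post stands at tray x = 190, y = 290 mm, and ends 15 mm above this point.
- lamp_knob (a point): Black round upright knob on the lamp arm, 18 mm in diameter. The point is on the knob's axis, 15 mm below its top and 30 mm above the arm's centreline, 170 mm from the hinge axis. Arm: 14 mm brass bar, 300 mm long, a flat light 30 mm wide under its outer half (down to 17 mm below the centreline).
- highball: Bystander: blue glass highball, 66 mm in diameter at the rim, 135 mm tall; origin at the centre of its foot, z up.
- dispenser: Bystander: steel push-top toothpick dispenser, 64 mm in diameter, 114 mm tall; origin at the centre of its foot, z up.
- tins: Bystander: two nested steel shaker tins, 80 mm in diameter at the rim, 135 mm tall; origin at the centre of the foot, z up.
- sugar_bowl: Bystander: small white ceramic bowl, 76 mm in diameter, 55 mm tall; origin at the centre of its foot, z up.

How it is judged:
By the outcome, as a careful person would: the job done as asked, in the order asked, and still so for the second after the job is handed in, with the robot touching nothing.
It also fails if it takes over 72 s, if anything falls off the work surface, if the arm or the gripper's body presses on something with over 40 N, if the wrist force passes 120 N, or if a joint passes its speed limit or range.

## Robot

A 7-joint arm with a two-finger parallel gripper is mounted at the origin on the work surface. World frame = base frame: x ahead of the robot, y to its left, z up, the work surface at z = 0. Lengths are in m, angles in rad, forces in N, time in s.
With the tool pointing down it reaches from about 0.4 to 0.85 m from the base axis. Payload 4.5 kg.
Tool frame: the origin (TCP) lies midway between the tips of the shut fingers; the grasp point (between the pads) lies 19 mm behind it; z points along the fingers, y is the direction in which the jaws open and shut (so a half turn about z gives the same grasp; the last joint's range is limited). The gripper opens to 88 mm and grips with 3 to 60 N. Pads are 18 mm wide; open, the fingers measure 123 mm over their backs; the gripper's body (75 mm by 187 mm) begins 45 mm behind the grasp point.
Start: joints at [-1.093, 0.689, -0.195, 1.565, 0.157, 0.902, -0.215], TCP at [0.268, 0.564, 0.239] pointing down, gripper open.
Joint ranges: [-3.01, 3.01], [-0.46, 2.08], [-1.47, 1.51], [0.13, 2.56], [-1, 4.14], [0.04, 2.09], [-2.66, 2.66]. Speed limits (rad/s): [2.57, 2.57, 3.14, 3.14, 3.14, 3.14, 3.14].

## Interface

Orientations are given as a unit quaternion [x, y, z, w].
In Python, from plant import r, viewer gives the robot as it stands.
- The arm moves only by the tool play_rows, never from a script. Its argument "commands" is a list of rows, each an object with "delta_rot": the turn, a rotation vector about the tool's x, y, z normalised to -1 to 1, where 1 is pi rad, a list of three; "travel": the shift along the tool's x, y, z normalised to -1 to 1, where 1 is 15 cm, a list of three; "gripper": the opening, from -1 (shut) to 1 (fully open). In form: [{"delta_rot": [wx, wy, wz], "travel": [x, y, z], "gripper": gripper}, ...]. A call has 1 to 12 rows; each row is the pose to reach, as a shift and turn from the pose commanded when the call began, along the tool's axes at that moment, turning the shorter way round; what a row does not reach only later rows make up. A row lasts 1/8 s, in which the tool goes at most 62.5 mm and 10.7 degrees, less where a joint would pass 70% of its speed; a pose out of reach is approached as far as the arm can. A call with a number of a shift or a turn outside -1 to 1 is refused whole. A call with a gripper value outside its range is refused whole. The fingers move at their own pace and stop on an object; "force" is the grip in N (left out, the last holds). Time passes only in rows, so rows that repeat a pose let the fingers close. It gives the time, the measured TCP pose, the force and the opening at its end, in the units of the state.
- r.get_state(): the state, without advancing time (a new reading comes with each control period).
- viewer.snapshot(name): name is "scene" or "top" or "wrist"; returns a dict with "color" (384x512x3 uint8, red, green, blue), "z_map" (384x512 float32, m along the optical axis (not along the pixel's ray), 0 where there is no reading), "fx", "fy", "cx", "cy" (pixels), "origin" and "attitude" of the camera in the world. Camera axes: x right, y up, looking along -z (the intrinsics and any distortion apply to the point x, -y, -z); pixel columns grow to the right and rows downward; lengths in m; the calibration is good to about 2 mm. A picture is of the moment at which its call begins.
- r.finish_job(): hands the job in, once; it reports no verdict.
Trained networks look in the newest picture that a camera, given by its name, has taken for a name from the list of things; names that differ only in an ending like _2 or _b are one class to them, and where a whole thing is asked for, a point or a joint stands for the part that bears it (a point fixed in the world has none). Each returns a list of dicts, best first, with "conf" (0 to 1); they miss things now and then, are a little off and sometimes report something else, mostly with a low value. They report only what shows in the picture. A call takes as long as a camera call.
- viewer.outline_of(camera, label): "pixels" (384x512 bool, what is visible of it) and "at" ([column, row] in pixels, amid what is visible of it).
- viewer.pinpoint(camera, label): "at" ([column, row] in pixels: a listed point, or the origin of a listed thing).
The state is a dict: "clock": time; "q": joint angles; "qd": joint speeds; "joint_torque": joint torques, N m; "tool_pos": TCP position; "eef_rot": TCP orientation; "contact_force": force on the tool from outside, world axes, zero at the start; "moment": the same for the moment, N m; "opening": opening from 0.0 (shut) to 1.0 (fully open).
Only numpy, scipy, OpenCV 4.12 (cv2) and the standard library are available. Lean on these libraries where they do the work, as an engineer would, in place of code of your own. Each camera call takes 0.05 s, during which the arm holds its last target. There are 200 camera calls.

## Working session

There is one attempt and no reset: what is moved stays moved. The work goes in short steps, Python scripts to look and compute and a tool call to move; the robot and the scene stay as the last step left them, time stands still between calls to the robot, and variables do not carry over. Pictures are saved under pics/ and viewed, about 8 in all and at most 12, crops included, and the job is handed in when it is done.

Besides the shell and the picture viewer there is one more tool, called as name(argument=value, ...), one argument or row to a line, values as JSON. play_rows: Moves the arm, as the interface text tells. Its arguments: {"type":"object","properties":{"commands":{"type":"array","items":{"type":"object","properties":{"delta_rot":{"type":"array","items":{"type":"number","minimum":-1,"maximum":1}},"travel":{"type":"array","items":{"type":"number","minimum":-1,"maximum":1}},"gripper":{"type":"number"}}}},"force":{"type":"number"}},"required":["commands"]}

```bash
mkdir -p pics; ls; cat > h.py <<'E'
import numpy as np, cv2
from plant import r, viewer
from scipy.spatial.transform import Rotation as R
def att(s):
    a=np.array(s['attitude'])
    return R.from_quat(a).as_matrix() if a.shape==(4,) else a
def world(s,u,v,d):
    p=np.stack([(u-s['cx'])/s['fx']*d,-(v-s['cy'])/s['fy']*d,-d*np.ones_like(d)],-1)
    return p@att(s).T+np.array(s['origin'])
def cloud(s,m=None):
    z=s['z_map']; m=(z>0) if m is None else (m&(z>0))
    v,u=np.nonzero(m); return world(s,u.astype(float),v.astype(float),z[v,u].astype(float))
def ray_at_z(s,at,zw):
    o=np.array(s['origin']); d=att(s)@np.array([(at[0]-s['cx'])/s['fx'],-(at[1]-s['cy'])/s['fy'],-1])
    return o+d*(zw-o[2])/d[2]
def save(s,n): cv2.imwrite('pics/'+n,cv2.cvtColor(s['color'],cv2.COLOR_RGB2BGR))
E
python3 - <<'E'
from h import *
np.set_printoptions(precision=4,suppress=True)
print(r.get_state())
S={}
for c in ('top','scene'):
    s=viewer.snapshot(c);S[c]=s;save(s,c+'0.png')
    print(c,{k:s[k] for k in s if k not in('color','z_map')})
    for l in ['amber_bottle','green_bottle','tray','lamp_arm','highball','dispenser','tins','sugar_bowl']:
        for o in viewer.outline_of(c,l)[:2]:
            P=cloud(s,np.array(o['pixels']))
            if len(P): print(l,o['conf'],o['at'],len(P),np.percentile(P,[2,50,98],axis=0).round(3).tolist())
    for l in ['amber_bottle','green_bottle','lamp_hinge','lamp_knob','spot_left','spot_right','tray']:
        for o in viewer.pinpoint(c,l)[:2]:
            zz={'lamp_hinge':.247,'lamp_knob':.277,'tray':0}.get(l,.012 if 'spot' in l else .037)
            print('pt',l,o['conf'],o['at'],ray_at_z(s,o['at'],zz))
cv2.imwrite('pics/both0.png',cv2.cvtColor(np.vstack([S['top']['color'],S['scene']['color']])[:, :],cv2.COLOR_RGB2BGR))
E
cd pics; python3 -c "
import cv2,numpy as np
a=cv2.imread('top0.png');b=cv2.imread('scene0.png');cv2.imwrite('both.png',cv2.resize(np.hstack([a,b]),None,fx=.78,fy=.78))"
```

```text
pics
{'clock': 0.0, 'q': array([-1.0932,  0.69  , -0.1945,  1.5663,  0.1573,  0.9025, -0.2151]), 'qd': array([ 0.0007, -0.0009, -0.0012, -0.0004, -0.0014, -0.0008,  0.    ]), 'joint_torque': array([ -0.0002, -52.7558,  -1.2667, -15.3431,  -0.0526,   0.0066,
         0.0002]), 'tool_pos': array([0.2681, 0.5639, 0.2379]), 'eef_rot': array([ 0.22  ,  0.9755, -0.0009, -0.0001]), 'contact_force': array([-0.199 ,  0.3191,  0.1951]), 'moment': array([0.0385, 0.0023, 0.02  ]), 'opening': 1.0010760033853296}
top {'fx': 461.6295927824673, 'fy': 461.6295927824673, 'cx': 252.65942847628668, 'cy': 189.30624646875802, 'origin': array([0.4584, 0.0669, 1.3009]), 'attitude': array([-0.0315,  0.0179,  0.7086, -0.7047])}
amber_bottle 0.85 [345.9, 201.7] 944 [[0.488, -0.223, 0.041], [0.515, -0.16, 0.061], [0.537, -0.078, 0.068]]
amber_bottle 0.51 [295.8, 193.0] 32270 [[0.322, -0.349, 0.007], [0.538, -0.034, 0.013], [0.754, 0.296, 0.02]]
green_bottle 0.81 [253.0, 201.7] 620 [[0.499, 0.028, 0.041], [0.519, 0.091, 0.06], [0.545, 0.179, 0.068]]
green_bottle 0.48 [212.1, 166.4] 1656 [[0.478, 0.084, 0.022], [
[... 2311 characters left out ...]
0.392, 0.16, 0.128]]
sugar_bowl 0.59 [218.1, 264.9] 977 [[0.631, 0.083, 0.015], [0.659, 0.106, 0.044], [0.699, 0.152, 0.069]]
pt amber_bottle 0.84 [202.3, 160.8] [ 0.5194 -0.1575  0.037 ]
pt green_bottle 0.63 [267.7, 233.2] [0.5251 0.1124 0.037 ]
pt lamp_hinge 0.68 [252.3, 286.8] [0.6963 0.2726 0.247 ]
pt lamp_hinge 0.59 [269.4, 189.7] [0.5508 0.1384 0.247 ]
pt lamp_knob 0.86 [271.5, 191.7] [0.5661 0.1612 0.277 ]
pt lamp_knob 0.68 [328.1, 210.0] [0.5144 0.2514 0.277 ]
pt spot_right 0.71 [233.4, 201.3] [ 0.5228 -0.0219  0.012 ]
pt spot_right 0.66 [198.0, 163.3] [ 0.5224 -0.1764  0.012 ]
pt tray 0.57 [233.7, 200.8] [ 0.5163 -0.0298  0.    ]
pt tray 0.51 [241.5, 136.9] [ 0.3688 -0.1916  0.    ]
```

View pics/both.png

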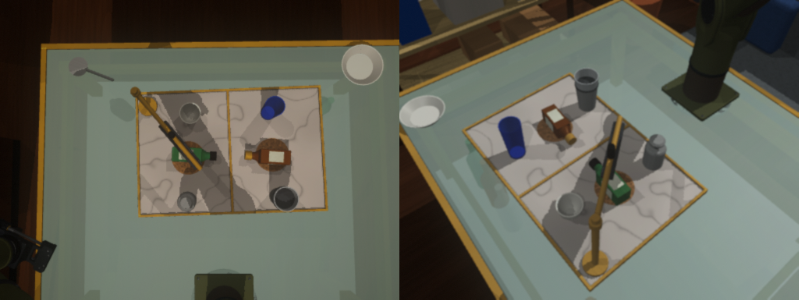

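```bash
cat >> h.py <<'E'
np.set_printoptions(precision=4,suppress=True)
def rect(P): # robust rectangle in xy
    return cv2.minAreaRect(P[:,:2].astype(np.float32)*1000)
def cols(s):
    return s['color'].astype(int)
E
python3 - <<'E'
from h import *
for c in ('top','scene'):
    s=viewer.snapshot(c)
    o=viewer.outline_of(c,'tray')[0]
    P=cloud(s,np.array(o['pixels'])); P=P[(P[:,2]<.03)]
    m=np.zeros((800,800),np.uint8); m[(P[:,0]*1000/2).astype(int)+100,(P[:,1]*1000/2).astype(int)+400]=1
    m=cv2.morphologyEx(m,cv2.MORPH_CLOSE,np.ones((9,9))); m=cv2.morphologyEx(m,cv2.MORPH_OPEN,np.ones((9,9)))
    v,u=np.nonzero(m); ps=np.stack([(v-100)*2,(u-400)*2],1).astype(np.float32)
    print(c,'tray rect',cv2.minAreaRect(ps))
    for l in ['amber_bottle','green_bottle']:
        P=cloud(s,np.array(viewer.outline_of(c,l)[0]['pixels'])); T=P[P[:,2]>.054]
        print(l,rect(T),len(T),T.mean(0), [T[np.abs(T[:,1]-y)<.006][:,0].mean().round(4) for y in np.linspace(T[:,1].min()+.02,T[:,1].max()-.02,4)])
    P=cloud(s); L=P[(P[:,2]>.236)&(P[:,2]<.262)&(P[:,0]>.4)&(P[:,0]<.8)&(abs(P[:,1]-.18)<.2)]
    vx=cv2.fitLine(L[:,:2].astype(np.float32),cv2.DIST_HUBER,0,.001,.001).ravel(); print('lamp',vx,L.min(0),L.max(0))
    K=P[(P[:,2]>.27)&(P[:,2]<.31)&(P[:,0]>.5)&(P[:,0]<.7)&(abs(P[:,1]-.16)<.08)];print('knob',len(K),np.median(K,0),K.max(0),K.min(0))
E
```

```text
top tray rect ((538.9520874023438, -25.91461181640625), (460.5759582519531, 680.5252685546875), 1.6568537950515747)
amber_bottle ((514.593017578125, -153.26487731933594), (152.4346466064453, 50.796119689941406), 85.88093566894531) 786 [ 0.5132 -0.1724  0.0619] [np.float64(0.5103), np.float64(0.5111), np.float64(0.5158), np.float64(0.5192)]
green_bottle ((521.1077880859375, 102.6158676147461), (154.8787078857422, 50.125030517578125), 87.35084533691406) 444 [0.522  0.1225 0.0626] [np.float64(0.5219), np.float64(0.5236), np.float64(nan), np.float64(0.5187)]
lamp [0.7653 0.6437 0.5691 0.1614] [0.4666 0.0728 0.2361] [0.7102 0.2835 0.2619]
knob 62 [0.5676 0.1599 0.2926] [0.5769 0.1691 0.2963] [0.5595 0.1518 0.2725]
scene tray rect ((529.4356079101562, -32.09149169921875), (462.5998840332031, 686.7090454101562), 1.7098139524459839)
amber_bottle ((513.4700317382812, -150.71710205078125), (154.2708740234375, 51.1688232421875), 86.26966094970703) 677 [ 0.514  -0.1686  0.0612] [np.float64(0.5115), np.float64(0.5139), np.float64(0.5177), np.float64(0.519)]
green_bottle ((536.6831665039062, 151.47918701171875), (220.4651336669922, 89.12846374511719), 59.65129470825195) 665 [0.5258 0.1455 0.0644] [np.float64(0.5179), np.float64(0.5369), np.float64(0.5251), np.float64(0.5957)]
lamp [0.7723 0.6353 0.5743 0.1708] [0.4623 0.0752 0.2364] [0.7115 0.2854 0.262 ]
knob 135 [0.5701 0.1653 0.2891] [0.5771 0.1713 0.294 ] [0.559  0.1523 0.2707]<stdin>:12: RuntimeWarning: Mean of empty slice.
  ret = ret.dtype.type(ret / rcount)
```

play_rows(
  commands=[
    {"delta_rot":[0,0,0],"travel":[-0.1,-0.05,-0.667],"gripper":1},
    {"delta_rot":[0,0,0],"travel":[-0.5,-0.26,-0.667],"gripper":1},
    {"delta_rot":[0,0,0],"travel":[-1,-0.53,-0.667],"gripper":1},
    {"delta_rot":[0,0,0],"travel":[-1,-0.53,-0.667],"gripper":1},
  ],
  force=10,
)

```text
clock: 2.5
tool_pos: [0.3719, 0.4256, 0.3396]
eef_rot: [0.221, 0.975, 0.0, 0.001]
contact_force: [-0.1, 0.4, 0.8]
opening: 0.997
```

play_rows(
  commands=[
    {"delta_rot":[0,0,0.06],"travel":[-0.4,-0.21,0],"gripper":1},
    {"delta_rot":[0,0,0.12],"travel":[-0.8,-0.42,0],"gripper":1},
    {"delta_rot":[0,0,0.15],"travel":[-1,-0.53,0],"gripper":1},
    {"delta_rot":[0,0,0.15],"travel":[-1,-0.53,0],"gripper":1},
  ],
)

```text
clock: 3.0
tool_pos: [0.4737, 0.2877, 0.3389]
eef_rot: [0.446, 0.895, -0.001, 0.001]
contact_force: [-0.5, 0.3, 0.7]
opening: 1.0
```

```bash
cat >> h.py <<'E'
def go(target, st=None, rotworld=None):
    """normalised travel (and rot) from present pose to world target"""
    st=st or r.get_state(); A=R.from_quat(st['eef_rot'])
    t=A.inv().apply(np.array(target)-st['tool_pos'])/.15
    out=[t.round(3)]
    if rotworld is not None: out.append(((A.inv()*rotworld).as_rotvec()/np.pi).round(3))
    return out
def pose(yaw_jaw, tilt):
    """tool down, jaw y at yaw (rad) in xy, then world turn 'tilt' about the jaw direction y=(cos,sin)"""
    y=np.array([np.cos(yaw_jaw),np.sin(yaw_jaw),0]); z=np.array([0,0,-1.]); x=np.cross(y,z)
    return R.from_rotvec(y*tilt)*R.from_matrix(np.stack([x,y,z],1))
def show():
    s=r.get_state(); M=R.from_quat(s['eef_rot']).as_matrix()
    print(s['clock'],'p',s['tool_pos'],'y',M[:,1],'z',M[:,2],'F',s['contact_force'],'q',s['q'],'op',s['opening'])
E
python3 - <<'E'
from h import *
show(); print(go([.568,.161,.335],None,pose(-.42,0)))
E
```

```text
3.0 p [0.4737 0.2877 0.3389] y [ 0.7977  0.6031 -0.    ] z [ 0.0017 -0.0023 -1.    ] F [-0.4728  0.285   0.7333] q [-0.5846  0.4789 -0.074   1.6462  0.0434  1.0181 -0.0258] op 0.9997704902427038
[array([-1.053, -0.008,  0.029]), array([0.   , 0.001, 0.34 ])]
```

play_rows(
  commands=[
    {"delta_rot":[0,0,0.06],"travel":[-0.3,0,0.03],"gripper":1},
    {"delta_rot":[0,0,0.12],"travel":[-0.6,0,0.03],"gripper":1},
    {"delta_rot":[0,0,0.18],"travel":[-0.9,0,0.03],"gripper":1},
    {"delta_rot":[0,0,0.24],"travel":[-1,0,0.03],"gripper":1},
    {"delta_rot":[0,0,0.3],"travel":[-1,0,0.03],"gripper":1},
    {"delta_rot":[0,0,0.34],"travel":[-1,0,0.03],"gripper":1},
    {"delta_rot":[0,0,0.34],"travel":[-1,0,0.03],"gripper":1},
  ],
)

```text
clock: 3.88
tool_pos: [0.5619, 0.1749, 0.3341]
eef_rot: [0.836, 0.549, -0.0, -0.0]
contact_force: [0.3, 0.5, -0.4]
opening: 1.004
```

```bash
python3 - <<'E'
from h import *
show()
s=viewer.snapshot('wrist'); print(s['origin']); save(s,'w1.png')
for o in viewer.pinpoint('wrist','lamp_knob')[:2]: print(o, ray_at_z(s,o['at'],.277))
P=cloud(s); K=P[(P[:,2]>.285)&(P[:,2]<.30)&(abs(P[:,0]-.568)<.03)&(abs(P[:,1]-.161)<.03)]; print(len(K),len(K) and np.median(K,0))
print(go([.568,.161,.264],None,pose(-.42,0)))
E
```

```text
3.875 p [0.5619 0.1749 0.3341] y [ 0.9178 -0.3969 -0.0008] z [-0.0006  0.0006 -1.    ] F [ 0.2915  0.5434 -0.4396] q [-0.5127  0.5452  0.2287  1.5624 -0.1368  1.0501 -0.656 ] op 1.004170545872149
[0.5909 0.2424 0.4799]
{'at': [271.4, 223.4], 'conf': 0.93} [0.5674 0.1595 0.277 ]
476 [0.568  0.1619 0.2915]
[array([-0.066,  0.072,  0.468]), array([-0.   , -0.   ,  0.004])]
```

play_rows(
  commands=[
    {"delta_rot":[0,0,0],"travel":[-0.066,0.072,0.1],"gripper":1},
    {"delta_rot":[0,0,0],"travel":[-0.066,0.072,0.3],"gripper":1},
    {"delta_rot":[0,0,0],"travel":[-0.066,0.072,0.468],"gripper":1},
    {"delta_rot":[0,0,0],"travel":[-0.066,0.072,0.468],"gripper":-0.6},
    {"delta_rot":[0,0,0],"travel":[-0.066,0.072,0.468],"gripper":-1},
    {"delta_rot":[0,0,0],"travel":[-0.066,0.072,0.468],"gripper":-1},
    {"delta_rot":[0,0,0],"travel":[-0.066,0.072,0.468],"gripper":-1},
    {"delta_rot":[0,0,0],"travel":[-0.066,0.072,0.468],"gripper":-1},
  ],
  force=12,
)

```text
clock: 4.97
tool_pos: [0.5686, 0.1599, 0.2645]
eef_rot: [0.837, 0.547, 0.0, 0.0]
contact_force: [-0.2, 0.3, -0.7]
opening: 0.459
```

```bash
python3 - <<'E'
from h import *
show(); st=r.get_state(); H=np.array([.6986,.2698])
d=st['tool_pos'][:2]-H; print(np.linalg.norm(d)); th0=.03+np.arctan2(-d[0],-d[1]); print('theta',th0)
for th in np.linspace(th0,-.03,11)[1:]:
    k=H+np.linalg.norm(d)*np.array([np.sin(.03-th),-np.cos(.03-th)]); print(th.round(2),go([*k,st['tool_pos'][2]],st)[0])
E
```

```text
4.975 p [0.5686 0.1599 0.2645] y [ 0.9163 -0.4006  0.0006] z [ 0.0008  0.0004 -1.    ] F [-0.1998  0.2869 -0.6746] q [-0.4733  0.6182  0.2094  1.6562 -0.1567  0.8828 -0.6141] op 0.45930678868482283
0.17023707038383556
theta 0.8991057430551042
0.81 [-0.042  0.097  0.   ]
0.71 [-0.075  0.197  0.   ]
0.62 [-0.098  0.3    0.   ]
0.53 [-0.112  0.404  0.   ]
0.43 [-0.116  0.509  0.   ]
0.34 [-0.111  0.615  0.   ]
0.25 [-0.095  0.719  0.   ]
0.16 [-0.07   0.821  0.   ]
0.06 [-0.036  0.921  0.   ]
-0.03 [0.008 1.017 0.001]
```

play_rows(
  commands=[
    {"delta_rot":[0,0,0],"travel":[0,0,0],"gripper":-1},
    {"delta_rot":[0,0,0],"travel":[0,0,0],"gripper":-1},
    {"delta_rot":[0,0,0],"travel":[0,0,0],"gripper":-1},
    {"delta_rot":[0,0,0],"travel":[0,0,0],"gripper":-1},
    {"delta_rot":[0,0,0],"travel":[-0.02,0.05,0],"gripper":-1},
    {"delta_rot":[0,0,0],"travel":[-0.042,0.097,0],"gripper":-1},
    {"delta_rot":[0,0,0],"travel":[-0.075,0.197,0],"gripper":-1},
    {"delta_rot":[0,0,0],"travel":[-0.098,0.3,0],"gripper":-1},
    {"delta_rot":[0,0,0],"travel":[-0.112,0.404,0],"gripper":-1},
    {"delta_rot":[0,0,0],"travel":[-0.116,0.509,0],"gripper":-1},
    {"delta_rot":[0,0,0],"travel":[-0.111,0.615,0],"gripper":-1},
    {"delta_rot":[0,0,0],"travel":[-0.095,0.719,0],"gripper":-1},
  ],
)

```text
clock: 6.48
tool_pos: [0.6631, 0.1027, 0.2641]
eef_rot: [0.837, 0.547, 0.0, 0.0]
contact_force: [-2.3, 1.5, 2.0]
opening: 0.201
```

```bash
python3 - <<'E'
from h import *
show(); st=r.get_state(); H=np.array([.6986,.2698])
d=st['tool_pos'][:2]-H; print(np.linalg.norm(d)); th0=.03+np.arctan2(-d[0],-d[1]); print('theta',th0)
for th in np.linspace(th0,-.08,5)[1:]:
    k=H+.17*np.array([np.sin(.03-th),-np.cos(.03-th)]); print(th.round(2),go([*k,.2645],st)[0])
E
```

```text
6.475 p [0.6631 0.1027 0.2641] y [ 0.9159 -0.4013  0.001 ] z [ 0.0011  0.     -1.    ] F [-2.2575  1.4829  2.0274] q [-0.3244  0.7351  0.2029  1.395  -0.1585  1.0262 -0.5035] op 0.2005486799736168
0.1708444353408734
theta 0.23959501124781368
0.16 [ 0.027  0.087 -0.003]
0.08 [ 0.056  0.173 -0.003]
-0.0 [ 0.092  0.256 -0.003]
-0.08 [ 0.134  0.336 -0.002]
```

play_rows(
  commands=[
    {"delta_rot":[0,0,0],"travel":[0.027,0.087,0],"gripper":-1},
    {"delta_rot":[0,0,0],"travel":[0.056,0.173,0],"gripper":-1},
    {"delta_rot":[0,0,0],"travel":[0.075,0.215,0],"gripper":-1},
    {"delta_rot":[0,0,0],"travel":[0.092,0.256,0],"gripper":-1},
    {"delta_rot":[0,0,0],"travel":[0.112,0.296,0],"gripper":-1},
    {"delta_rot":[0,0,0],"travel":[0.134,0.336,0],"gripper":-1},
    {"delta_rot":[0,0,0],"travel":[0.134,0.336,0],"gripper":-1},
    {"delta_rot":[0,0,0],"travel":[0.134,0.336,0],"gripper":-1},
  ],
)

```text
clock: 7.48
tool_pos: [0.7059, 0.1029, 0.2626]
eef_rot: [0.837, 0.548, -0.01, -0.007]
contact_force: [-26.4, -0.0, 12.2]
opening: 0.22
```

```bash
python3 - <<'E'
from h import *
show(); st=r.get_state(); H=np.array([.6986,.2698])
d=st['tool_pos'][:2]-H; print(np.linalg.norm(d)); th0=.03+np.arctan2(-d[0],-d[1]); print('theta',th0)
E
```

```text
7.475 p [0.7059 0.1029 0.2626] y [ 0.9161 -0.4003 -0.0227] z [-0.0243  0.0012 -0.9997] F [-26.4117  -0.0461  12.2263] q [-0.2956  0.8185  0.201   1.2088 -0.1655  1.1536 -0.498 ] op 0.2195263435211834
0.16708033647610576
theta -0.013435937543809562
```

play_rows(
  commands=[
    {"delta_rot":[0,0,0],"travel":[-0.03,-0.08,0],"gripper":-0.2},
    {"delta_rot":[0,0,0],"travel":[-0.03,-0.08,0],"gripper":1},
    {"delta_rot":[0,0,0],"travel":[-0.03,-0.08,0],"gripper":1},
    {"delta_rot":[0,0,0],"travel":[-0.03,-0.08,0],"gripper":1},
    {"delta_rot":[0,0,0],"travel":[-0.03,-0.08,-0.2],"gripper":1},
    {"delta_rot":[0,0,0],"travel":[-0.03,-0.08,-0.5],"gripper":1},
    {"delta_rot":[0,0,0],"travel":[-0.03,-0.08,-0.5],"gripper":1},
  ],
)

```text
clock: 8.35
tool_pos: [0.7056, 0.1023, 0.3434]
eef_rot: [0.837, 0.547, 0.004, 0.002]
contact_force: [0.0, 0.1, -0.2]
opening: 0.987
```

```bash
python3 - <<'E'
from h import *
show()
print(go([.52,-.105,.30],None,pose(-.07,-.436)))
E
```

```text
8.35 p [0.7056 0.1023 0.3434] y [ 0.916  -0.4011  0.0079] z [ 0.0091  0.0011 -1.    ] F [ 0.0385  0.1069 -0.2323] q [-0.3038  0.743   0.2187  1.1259 -0.1536  1.2787 -0.511 ] op 0.9867489415307442
[array([-1.763, -0.581,  0.277]), array([-0.021, -0.138, -0.108])]
```

play_rows(
  commands=[
    {"delta_rot":[0,0,0],"travel":[-0.4,-0.13,0],"gripper":1},
    {"delta_rot":[-0.01,-0.05,-0.04],"travel":[-0.8,-0.27,0],"gripper":1},
    {"delta_rot":[-0.014,-0.1,-0.08],"travel":[-1,-0.35,0.1],"gripper":1},
    {"delta_rot":[-0.021,-0.138,-0.108],"travel":[-1,-0.35,0.1],"gripper":1},
    {"delta_rot":[-0.021,-0.138,-0.108],"travel":[-1,-0.35,0.1],"gripper":1},
  ],
)

```text
clock: 8.98
tool_pos: [0.5943, -0.0099, 0.3216]
eef_rot: [0.711, 0.669, -0.161, 0.143]
contact_force: [0.2, -0.3, -0.2]
opening: 0.999
```

```bash
python3 - <<'E'
from h import *
show()
print(go([.52,-.105,.22],None,pose(-.07,-.436)))
s=viewer.snapshot('top'); save(s,'t2.png')
P=cloud(s); L=P[(P[:,2]>.236)&(P[:,2]<.262)&(P[:,0]>.65)&(P[:,0]<.76)&(P[:,1]>-.05)&(P[:,1]<.26)]
v=cv2.fitLine(L[:,:2].astype(np.float32),cv2.DIST_HUBER,0,.001,.001).ravel(); print('lamp',v,'theta',.03+np.arctan2(v[0],v[1]))
E
```

```text
8.975 p [ 0.5943 -0.0099  0.3216] y [ 0.9979 -0.0639 -0.0128] z [-0.0385 -0.419  -0.9072] F [ 0.1848 -0.3391 -0.2284] q [-0.4539  0.6428  0.3172  1.5323  0.2537  1.1268 -0.3716] op 0.999043175300522
[array([-0.316, -0.445,  0.899]), array([-0.003, -0.001,  0.003])]
lamp [ 0.037  -0.9993  0.7043  0.1043] theta 3.1345837
```

View pics/t2.png

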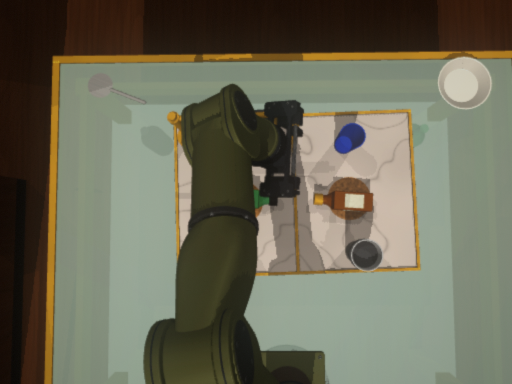

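play_rows(
  commands=[
    {"delta_rot":[0,0,0],"travel":[-0.16,-0.22,0.4],"gripper":1},
    {"delta_rot":[0,0,0],"travel":[-0.316,-0.445,0.8],"gripper":1},
    {"delta_rot":[0,0,0],"travel":[-0.316,-0.445,0.899],"gripper":1},
    {"delta_rot":[0,0,0],"travel":[-0.316,-0.445,0.899],"gripper":1},
  ],
)

```text
clock: 9.52
tool_pos: [0.5184, -0.1121, 0.2221]
eef_rot: [0.716, 0.664, -0.163, 0.143]
contact_force: [0.2, -0.3, 0.5]
opening: 0.998
```

```bash
python3 - <<'E'
from h import *
show()
s=viewer.snapshot('wrist'); save(s,'w3.png')
m=np.array(viewer.outline_of('wrist','amber_bottle')[0]['pixels']); P=cloud(s,m); T=P[P[:,2]>.056]; print('amber',len(T),rect(T),T.mean(0),np.percentile(P,[2,98],axis=0))
P=cloud(s); K=P[(P[:,2]>.13)&(P[:,2]<.16)&(P[:,1]<-.1)]; 
for a,b in((.3,.45),(.6,.75)):
    k=K[(K[:,0]>a)&(K[:,0]<b)]; print(len(k), len(k) and (k.min(0),k.max(0)))
print(go([.52,-.1555,.0258],None,pose(-.07,-.436)))
E
```

```text
9.525 p [ 0.5184 -0.1121  0.2221] y [ 0.997  -0.077  -0.0111] z [-0.0427 -0.4214 -0.9059] F [ 0.2231 -0.2964  0.4846] q [-0.3466  0.6649  0.3541  1.9111  0.3407  0.6964 -0.4036] op 0.9982368628890845
amber 3344 ((512.3031005859375, -172.65994262695312), (110.71004486083984, 49.92802810668945), 85.84737396240234) [ 0.5127 -0.1685  0.0614] [[ 0.488  -0.2257  0.0124]
 [ 0.5374 -0.0753  0.0629]]
1963 (array([ 0.3347, -0.2277,  0.13  ]), array([ 0.4128, -0.1519,  0.1479]))
2915 (array([ 0.6391, -0.1954,  0.13  ]), array([ 0.7049, -0.1289,  0.1482]))
[array([0.275, 0.017, 1.325]), array([-0.002, -0.   ,  0.   ])]
```

View pics/w3.png

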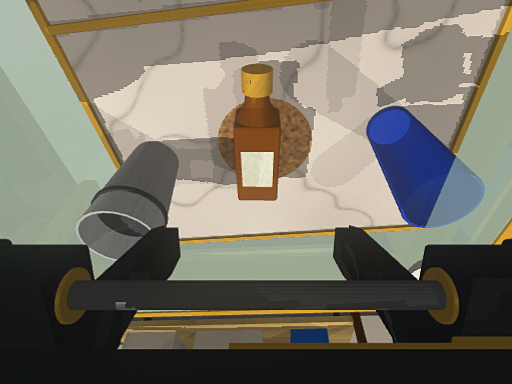

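play_rows(
  commands=[
    {"delta_rot":[0,0,0],"travel":[0.14,0.025,0.35],"gripper":1},
    {"delta_rot":[0,0,0],"travel":[0.275,0.03,0.65],"gripper":1},
    {"delta_rot":[0,0,0],"travel":[0.275,0.03,0.9],"gripper":1},
    {"delta_rot":[0,0,0],"travel":[0.275,0.03,0.9],"gripper":1},
  ],
)

```text
clock: 10.12
tool_pos: [0.5227, -0.1288, 0.0817]
eef_rot: [0.713, 0.667, -0.162, 0.144]
contact_force: [-0.7, 0.2, -0.2]
opening: 1.002
```

```bash
python3 - <<'E'
from h import *
show()
print(go([.522,-.1555,.0258],None,pose(-.07,-.436)))
E
```

```text
10.125 p [ 0.5227 -0.1288  0.0817] y [ 0.9975 -0.0697 -0.0101] z [-0.0386 -0.4215 -0.906 ] F [-0.7199  0.1627 -0.1751] q [-0.3202  0.9233  0.3763  1.982   0.3753  0.3707 -0.4994] op 1.001561158954889
[array([-0.004,  0.011,  0.413]), array([-0.003,  0.   ,  0.001])]
```

play_rows(
  commands=[
    {"delta_rot":[0,0,0],"travel":[0,0.011,0.2],"gripper":1},
    {"delta_rot":[0,0,0],"travel":[0,0.011,0.413],"gripper":1},
    {"delta_rot":[0,0,0],"travel":[0,0.011,0.413],"gripper":0.5},
    {"delta_rot":[0,0,0],"travel":[0,0.011,0.413],"gripper":0.1},
    {"delta_rot":[0,0,0],"travel":[0,0.011,0.413],"gripper":-0.2},
    {"delta_rot":[0,0,0],"travel":[0,0.011,0.413],"gripper":-0.2},
    {"delta_rot":[0,0,0],"travel":[0,0.011,0.413],"gripper":-0.2},
    {"delta_rot":[0,0,0],"travel":[0,0.011,0.413],"gripper":-0.2},
    {"delta_rot":[0,0,0],"travel":[0,0.011,0.413],"gripper":-0.2},
  ],
  force=25,
)

```text
clock: 11.25
tool_pos: [0.5212, -0.1547, 0.0274]
eef_rot: [0.713, 0.667, -0.161, 0.144]
contact_force: [-2.8, 4.2, 7.3]
opening: 0.57
```

```bash
python3 - <<'E'
from h import *
show()
p=r.get_state()['tool_pos']
# lift straight, then turned poses
for a in (-.436,.35,1.13):
    print(a, go([p[0],p[1],p[2]+.12],None,pose(-.07,a)))
E
```

```text
11.25 p [ 0.5212 -0.1547  0.0274] y [ 0.9975 -0.0697 -0.0092] z [-0.0378 -0.4211 -0.9062] F [-2.8306  4.1956  7.3444] q [-0.2837  1.034   0.3978  1.9885  0.3935  0.2417 -0.5143] op 0.5700239415415179
-0.436 [array([-0.338, -0.007, -0.725]), array([-0.003,  0.   ,  0.001])]
0.35 [array([-0.338, -0.007, -0.725]), array([-0.003,  0.25 ,  0.   ])]
1.13 [array([-0.338, -0.007, -0.725]), array([-0.003,  0.499, -0.001])]
```

play_rows(
  commands=[
    {"delta_rot":[0,0,0],"travel":[-0.06,0,-0.13],"gripper":-0.2},
    {"delta_rot":[0,0,0],"travel":[-0.17,0,-0.36],"gripper":-0.2},
    {"delta_rot":[0,0,0],"travel":[-0.34,0.0,-0.725],"gripper":-0.2},
    {"delta_rot":[0,0.05,0],"travel":[-0.42,0,-0.9],"gripper":-0.2},
    {"delta_rot":[0,0.1,0],"travel":[-0.42,0,-0.9],"gripper":-0.2},
    {"delta_rot":[0,0.15,0],"travel":[-0.42,0,-0.9],"gripper":-0.2},
    {"delta_rot":[0,0.2,0],"travel":[-0.42,0,-0.9],"gripper":-0.2},
    {"delta_rot":[0,0.25,0],"travel":[-0.42,0,-0.9],"gripper":-0.2},
    {"delta_rot":[0,0.25,0],"travel":[-0.42,0,-0.9],"gripper":-0.2},
  ],
)

```text
clock: 12.38
tool_pos: [0.5213, -0.1615, 0.1738]
eef_rot: [0.724, 0.667, 0.123, -0.121]
contact_force: [-0.5, 0.2, -2.8]
opening: 0.571
```

```bash
python3 - <<'E'
from h import *
show()
print(go([.522,-.16,.19],None,pose(-.03,1.134)))
E
```

```text
12.375 p [ 0.5213 -0.1615  0.1738] y [ 0.9967 -0.08   -0.0107] z [ 0.0172  0.3395 -0.9405] F [-0.4902  0.1534 -2.8193] q [ 0.638   0.7679 -0.4021  1.7662 -0.0849  0.7485  0.3106] op 0.5713253954672963
[array([ 0.046,  0.002, -0.098]), array([ 0.008,  0.25 , -0.014])]
```

play_rows(
  commands=[
    {"delta_rot":[0,0.05,0],"travel":[0.046,0,-0.1],"gripper":-0.2},
    {"delta_rot":[0,0.1,0],"travel":[0.046,0,-0.1],"gripper":-0.2},
    {"delta_rot":[0.004,0.15,-0.007],"travel":[0.046,0,-0.1],"gripper":-0.2},
    {"delta_rot":[0.006,0.2,-0.01],"travel":[0.046,0,-0.1],"gripper":-0.2},
    {"delta_rot":[0.008,0.25,-0.014],"travel":[0.046,0,-0.1],"gripper":-0.2},
    {"delta_rot":[0.008,0.25,-0.014],"travel":[0.046,0,-0.1],"gripper":-0.2},
    {"delta_rot":[0.008,0.25,-0.014],"travel":[0.046,0,-0.1],"gripper":-0.2},
  ],
)

```text
clock: 13.25
tool_pos: [0.5237, -0.152, 0.1927]
eef_rot: [0.602, 0.592, 0.383, -0.375]
contact_force: [-0.2, 0.7, -1.8]
opening: 0.563
```

```bash
python3 - <<'E'
from h import *
show()
S=[viewer.snapshot(c) for c in('top','scene')]
for c,s in zip(('top','scene'),S):
    for l in ['amber_bottle']:
        o=viewer.outline_of(c,l)
        if o: P=cloud(s,np.array(o[0]['pixels'])); print(c,o[0]['conf'],len(P),np.percentile(P,[2,50,98],axis=0))
        for lo,hi in((.0,.13),(.13,.16),(.16,.19),(.19,.25),(.25,.3)):
            q=P[(P[:,2]>lo)&(P[:,2]<hi)]
            if len(q)>5: print(lo,hi,len(q),q.mean(0),q.max(0),q.min(0))
cv2.imwrite('pics/b4.png',cv2.cvtColor(cv2.resize(np.hstack([x['color'] for x in S]),None,fx=.78,fy=.78),cv2.COLOR_RGB2BGR))
E
```

```text
13.25 p [ 0.5237 -0.152   0.1927] y [ 0.9998 -0.0184  0.0024] z [ 0.0176  0.9047 -0.4257] F [-0.1717  0.7377 -1.841 ] q [ 0.9877  1.161  -0.7172  1.4709 -0.3504  1.2447  0.6424] op 0.5630435566522293
top 0.79 679 [[ 0.4974 -0.1853  0.0133]
 [ 0.5209 -0.1491  0.2202]
 [ 0.5476 -0.1349  0.272 ]]
0.0 0.13 61 [ 0.5172 -0.1641  0.0615] [ 0.5502 -0.1349  0.1274] [ 0.4967 -0.2352  0.0061]
0.13 0.16 44 [ 0.5192 -0.1365  0.1456] [ 0.5462 -0.1347  0.1599] [ 0.4981 -0.1508  0.1339]
0.16 0.19 48 [ 0.5193 -0.1367  0.1742] [ 0.546  -0.1345  0.1897] [ 0.4979 -0.1523  0.1617]
0.19 0.25 345 [ 0.52   -0.1517  0.2187] [ 0.5505 -0.1345  0.2489] [ 0.496  -0.1856  0.1901]
0.25 0.3 181 [ 0.526  -0.1585  0.2676] [ 0.5414 -0.1441  0.2749] [ 0.5107 -0.1749  0.2502]
scene 0.78 1301 [[ 0.5011 -0.1781  0.1201]
 [ 0.5309 -0.1389  0.2031]
 [ 0.5485 -0.1324  0.2705]]
0.0 0.13 103 [ 0.5264 -0.1513  0.1188] [ 0.5471 -0.1318  0.1294] [ 0.3706 -0.4622  0.    ]
0.13 0.16 235 [ 0.5292 -0.1417  0.1448] [ 0.5479 -0.1318  0.1599] [ 0.4973 -0.1836  0.1303]
0.16 0.19 224 [ 0.5291 -0.1379  0.1746] [ 0.5494 -0.1314  0.1899] [ 0.4994 -0.1698  0.1603]
0.19 0.25 528 [ 0.5297 -0.1447  0.2182] [ 0.5494 -0.1304  0.2498] [ 0.4967 -0.1846  0.1907]
0.25 0.3 210 [ 0.528  -0.1538  0.265 ] [ 0.5418 -0.1419  0.2721] [ 0.5108 -0.1755  0.2502]
```

View pics/b4.png

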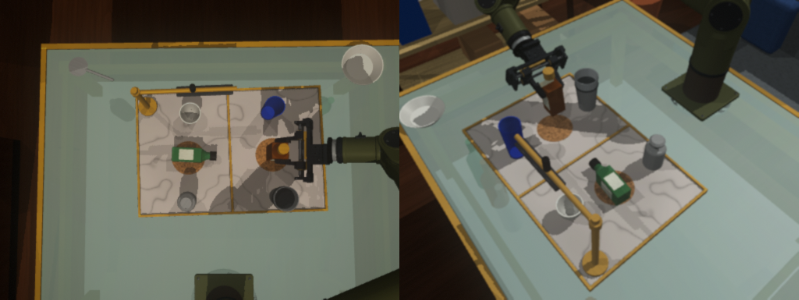

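```bash
python3 - <<'E'
from h import *
p=r.get_state()['tool_pos']
T=pose(-.03,1.13)
for d in (-.05,-.095,-.103,-.108,-.112): print(d,go([.5225,-.170,p[2]+d],None,T))
E
```

```text
-0.05 [array([-0.35 , -0.006,  0.038]), array([-0.003, -0.   ,  0.003])]
-0.095 [array([-0.622, -0.007,  0.166]), array([-0.003, -0.   ,  0.003])]
-0.103 [array([-0.67 , -0.008,  0.189]), array([-0.003, -0.   ,  0.003])]
-0.108 [array([-0.7  , -0.008,  0.203]), array([-0.003, -0.   ,  0.003])]
-0.112 [array([-0.724, -0.008,  0.214]), array([-0.003, -0.   ,  0.003])]
```

play_rows(
  commands=[
    {"delta_rot":[0,0,0],"travel":[-0.15,0,0.02],"gripper":-0.2},
    {"delta_rot":[0,0,0],"travel":[-0.35,-0.006,0.038],"gripper":-0.2},
    {"delta_rot":[0,0,0],"travel":[-0.5,-0.007,0.11],"gripper":-0.2},
    {"delta_rot":[0,0,0],"travel":[-0.622,-0.007,0.166],"gripper":-0.2},
    {"delta_rot":[0,0,0],"travel":[-0.65,-0.007,0.179],"gripper":-0.2},
    {"delta_rot":[0,0,0],"travel":[-0.67,-0.008,0.189],"gripper":-0.2},
    {"delta_rot":[0,0,0],"travel":[-0.67,-0.008,0.189],"gripper":-0.2},
    {"delta_rot":[0,0,0],"travel":[-0.67,-0.008,0.189],"gripper":-0.2},
  ],
)

```text
clock: 14.45
tool_pos: [0.5213, -0.1694, 0.0916]
eef_rot: [0.601, 0.59, 0.386, -0.377]
contact_force: [-4.5, -0.4, 6.4]
opening: 0.568
```

```bash
python3 - <<'E'
from h import *
show()
s=viewer.snapshot('scene')
o=viewer.outline_of('scene','amber_bottle')
P=cloud(s,np.array(o[0]['pixels'])); P=P[P[:,1]>-.25];print(o[0]['conf'],len(P),np.percentile(P,[1,50,99],axis=0))
for lo,hi in((.02,.04),(.04,.07),(.07,.1),(.1,.12),(.15,.2)):
    q=P[(P[:,2]>lo)&(P[:,2]<hi)]
    if len(q)>5: print(lo,hi,len(q),q.mean(0),np.percentile(q,[5,95],axis=0))
E
```

```text
14.45 p [ 0.5213 -0.1694  0.0916] y [ 0.9998 -0.0187  0.0027] z [ 0.0181  0.9079 -0.4188] F [-4.4862 -0.3794  6.3634] q [ 0.9848  1.3193 -0.6741  1.3995 -0.2883  1.217   0.7173] op 0.5677737881552952
0.66 1109 [[ 0.4874 -0.2182  0.0119]
 [ 0.5283 -0.1581  0.102 ]
 [ 0.5462 -0.1491  0.1693]]
0.02 0.04 121 [ 0.5262 -0.1585  0.0302] [[ 0.4977 -0.1863  0.021 ]
 [ 0.5437 -0.1501  0.0386]]
0.04 0.07 187 [ 0.5267 -0.1573  0.0551] [[ 0.4997 -0.1847  0.0416]
 [ 0.5448 -0.1499  0.0683]]
0.07 0.1 175 [ 0.5261 -0.1538  0.0849] [[ 0.5002 -0.1656  0.0721]
 [ 0.5458 -0.15    0.0986]]
0.1 0.12 213 [ 0.5258 -0.1643  0.1124] [[ 0.4937 -0.1988  0.102 ]
 [ 0.546  -0.1501  0.119 ]]
0.15 0.2 170 [ 0.5255 -0.172   0.1641] [[ 0.5112 -0.188   0.1516]
 [ 0.5383 -0.1607  0.1697]]
```

play_rows(
  commands=[
    {"delta_rot":[0,0,0],"travel":[0,0,0],"gripper":0.2},
    {"delta_rot":[0,0,0],"travel":[0,0,0],"gripper":0.3},
    {"delta_rot":[0,0,0],"travel":[0,0,0],"gripper":0.5},
    {"delta_rot":[0,0,0],"travel":[0,0,0],"gripper":0.8},
    {"delta_rot":[0,0,0],"travel":[0,0,0],"gripper":0.8},
    {"delta_rot":[0,0,0],"travel":[0,0,-0.15],"gripper":0.8},
    {"delta_rot":[0,0,0],"travel":[0,0,-0.35],"gripper":0.8},
    {"delta_rot":[0,0,0],"travel":[0,0,-0.6],"gripper":0.8},
    {"delta_rot":[0,0,0],"travel":[0,0,-0.9],"gripper":0.8},
    {"delta_rot":[0,0,0],"travel":[0.3,0,-1],"gripper":0.8},
    {"delta_rot":[0,0,0],"travel":[0.7,0,-1],"gripper":1},
    {"delta_rot":[0,0,0],"travel":[1,0,-1],"gripper":1},
  ],
)

```text
clock: 16.05
tool_pos: [0.5201, -0.2421, 0.2906]
eef_rot: [0.602, 0.591, 0.385, -0.375]
contact_force: [1.0, -0.1, 0.4]
opening: 1.003
```

```bash
python3 - <<'E'
from h import *
show()
for c in('top','scene'):
    s=viewer.snapshot(c)
    o=viewer.outline_of(c,'amber_bottle')
    if o:
        P=cloud(s,np.array(o[0]['pixels'])); P=P[P[:,1]>-.25];print(c,o[0]['conf'],len(P),np.percentile(P,[1,50,99],axis=0))
        q=P[P[:,2]>.155]; print('cap',q.mean(0))
print(go([.52,-.15,.40],None,pose(0,.2)))
E
```

```text
16.05 p [ 0.5201 -0.2421  0.2906] y [ 0.9998 -0.0212  0.0037] z [ 0.0208  0.9063 -0.4222] F [ 0.9556 -0.1198  0.36  ] q [ 1.0392  1.0844 -0.6999  1.2324 -0.3648  1.563   0.5613] op 1.0029266335089688
top 0.93 485 [[ 0.4931 -0.1987  0.0374]
 [ 0.515  -0.1652  0.12  ]
 [ 0.5409 -0.1517  0.1717]]
cap [ 0.5181 -0.1759  0.1666]
scene 0.94 1153 [[ 0.4942 -0.1984  0.0134]
 [ 0.5264 -0.1592  0.098 ]
 [ 0.5435 -0.1495  0.1685]]
cap [ 0.5191 -0.1729  0.1647]
[array([ 0.936, -0.009,  0.247]), array([ 0.005, -0.297, -0.005])]
```

```bash
python3 - <<'E'
from h import *
print(go([.52,-.10,.33],None,pose(-.04,.436)))
s=viewer.snapshot('top')
o=viewer.outline_of('top','green_bottle')[0]; P=cloud(s,np.array(o['pixels']));T=P[P[:,2]>.056]
print(rect(T),len(T)); T=P[P[:,2]>.03];print(rect(T))
for n in('dispenser','sugar_bowl'):
    P=cloud(s,np.array(viewer.outline_of('top',n)[0]['pixels'])); P=P[P[:,2]>.05]; print(n,np.percentile(P,[2,98],axis=0))
E
```

```text
[array([ 0.654, -0.018,  0.747]), array([-0.004, -0.222,  0.005])]
((521.1679077148438, 106.48023986816406), (146.4524688720703, 50.09275817871094), 87.4673080444336) 725
((520.7171020507812, 102.46751403808594), (155.130126953125, 50.596126556396484), 86.82341003417969)
dispenser [[0.3363 0.1003 0.0824]
 [0.3901 0.1548 0.1302]]
sugar_bowl [[0.6295 0.0809 0.0508]
 [0.7003 0.1509 0.0722]]
```

play_rows(
  commands=[
    {"delta_rot":[0,-0.05,0],"travel":[0.3,0,0.1],"gripper":1},
    {"delta_rot":[0,-0.1,0],"travel":[0.5,-0.018,0.35],"gripper":1},
    {"delta_rot":[-0.004,-0.16,0.005],"travel":[0.654,-0.018,0.6],"gripper":1},
    {"delta_rot":[-0.004,-0.222,0.005],"travel":[0.654,-0.018,0.747],"gripper":1},
    {"delta_rot":[-0.004,-0.222,0.005],"travel":[0.654,-0.018,0.747],"gripper":1},
  ],
)

```text
clock: 17.08
tool_pos: [0.52, -0.094, 0.3318]
eef_rot: [0.7, 0.68, 0.157, -0.15]
contact_force: [0.5, 0.2, -0.0]
opening: 0.999
```

```bash
python3 - <<'E'
from h import *
show(); print(go([.521,.022,.25],None,pose(-.05,.436)))
E
```

```text
17.075 p [ 0.52   -0.094   0.3318] y [ 0.9995 -0.0301  0.0022] z [ 0.0148  0.4235 -0.9058] F [ 0.4949  0.2336 -0.0125] q [ 0.679   0.579  -0.5679  1.657  -0.1546  1.0516  0.2305] op 0.9989355368648546
[array([ 0.469, -0.018,  0.821]), array([-0.002, -0.001,  0.006])]
```

play_rows(
  commands=[
    {"delta_rot":[0,0,0],"travel":[0.24,-0.01,0.3],"gripper":1},
    {"delta_rot":[-0.002,-0.001,0.006],"travel":[0.46,-0.018,0.6],"gripper":1},
    {"delta_rot":[-0.002,-0.001,0.006],"travel":[0.469,-0.018,0.821],"gripper":1},
    {"delta_rot":[-0.002,-0.001,0.006],"travel":[0.469,-0.018,0.821],"gripper":1},
  ],
)

```text
clock: 17.58
tool_pos: [0.5206, 0.0155, 0.2455]
eef_rot: [0.712, 0.668, 0.154, -0.151]
contact_force: [0.4, -0.6, 0.5]
opening: 0.996
```

```bash
python3 - <<'E'
from h import *
show(); 
s=viewer.snapshot('wrist'); save(s,'w5.png')
m=np.array(viewer.outline_of('wrist','green_bottle')[0]['pixels']); P=cloud(s,m); T=P[P[:,2]>.056]; print('green',len(T),rect(T),T.mean(0),np.percentile(P,[2,98],axis=0))
print(go([.521,.075,.10],None,pose(-.05,.436)),go([.521,.106,.0258],None,pose(-.05,.436)))
E
```

```text
17.575 p [0.5206 0.0155 0.2455] y [ 0.9981 -0.0604 -0.0092] z [ 0.0172  0.4219 -0.9065] F [ 0.4454 -0.5907  0.4622] q [ 0.4887  0.6429 -0.5625  1.8681 -0.1704  0.7077  0.0898] op 0.9959158574892264
green 3192 ((521.6029663085938, 122.81613159179688), (111.67462921142578, 50.264610290527344), 87.25028991699219) [0.5213 0.1238 0.0618] [[0.497  0.0273 0.0129]
 [0.5461 0.1762 0.0635]]
[array([-0.045, -0.034,  1.064]), array([ 0.001,  0.   , -0.004])] [array([-0.067, -0.045,  1.599]), array([ 0.001,  0.   , -0.004])]
```

play_rows(
  commands=[
    {"delta_rot":[0,0,0],"travel":[-0.02,-0.02,0.35],"gripper":1},
    {"delta_rot":[0,0,0],"travel":[-0.04,-0.02,0.7],"gripper":1},
    {"delta_rot":[0,0,0],"travel":[-0.045,-0.02,1],"gripper":1},
    {"delta_rot":[0,0,0],"travel":[-0.045,-0.02,1],"gripper":1},
  ],
)

```text
clock: 18.18
tool_pos: [0.5216, 0.0724, 0.1076]
eef_rot: [0.712, 0.668, 0.155, -0.15]
contact_force: [-0.6, 0.6, 0.7]
opening: 0.999
```

```bash
python3 - <<'E'
from h import *
show(); 
print(go([.522,.105,.0265],None,pose(-.05,.436)))
E
```

```text
18.175 p [0.5216 0.0724 0.1076] y [ 0.9981 -0.0613 -0.0065] z [ 0.0199  0.4208 -0.9069] F [-0.6323  0.5687  0.6804] q [ 0.3463  0.8634 -0.5204  1.9943 -0.143   0.3336  0.0664] op 0.9989183460965908
[array([-0.031, -0.007,  0.582]), array([-0.   ,  0.   , -0.004])]
```

play_rows(
  commands=[
    {"delta_rot":[0,0,-0.004],"travel":[-0.015,0,0.3],"gripper":1},
    {"delta_rot":[0,0,-0.004],"travel":[-0.031,0,0.582],"gripper":1},
    {"delta_rot":[0,0,-0.004],"travel":[-0.031,0,0.582],"gripper":0.5},
    {"delta_rot":[0,0,-0.004],"travel":[-0.031,0,0.582],"gripper":0.1},
    {"delta_rot":[0,0,-0.004],"travel":[-0.031,0,0.582],"gripper":-0.2},
    {"delta_rot":[0,0,-0.004],"travel":[-0.031,0,0.582],"gripper":-0.2},
    {"delta_rot":[0,0,-0.004],"travel":[-0.031,0,0.582],"gripper":-0.2},
    {"delta_rot":[0,0,-0.004],"travel":[-0.031,0,0.582],"gripper":-0.2},
    {"delta_rot":[0,0,-0.004],"travel":[-0.031,0,0.582],"gripper":-0.2},
  ],
  force=25,
)

```text
clock: 19.3
tool_pos: [0.5236, 0.1047, 0.0291]
eef_rot: [0.707, 0.674, 0.157, -0.147]
contact_force: [-2.8, -4.6, 9.4]
opening: 0.567
```

```bash
python3 - <<'E'
from h import *
show(); p=r.get_state()['tool_pos']
print(go([p[0],p[1],p[2]+.15],None,pose(-.05,-.35)))
E
```

```text
19.3 p [0.5236 0.1047 0.0291] y [ 0.9988 -0.0491  0.0027] z [ 0.0231  0.4197 -0.9074] F [-2.7676 -4.5991  9.4218] q [ 0.2674  1.0102 -0.4944  2.0091 -0.1265  0.1545  0.0704] op 0.5665060295125861
[array([ 0.42 ,  0.003, -0.907]), array([ 0.001, -0.249,  0.   ])]
```

play_rows(
  commands=[
    {"delta_rot":[0,0,0],"travel":[0.06,0,-0.13],"gripper":-0.2},
    {"delta_rot":[0,0,0],"travel":[0.17,0,-0.36],"gripper":-0.2},
    {"delta_rot":[0,0,0],"travel":[0.34,0.0,-0.725],"gripper":-0.2},
    {"delta_rot":[0,-0.05,0],"travel":[0.42,0,-0.9],"gripper":-0.2},
    {"delta_rot":[0,-0.1,0],"travel":[0.42,0,-0.9],"gripper":-0.2},
    {"delta_rot":[0,-0.15,0],"travel":[0.42,0,-0.9],"gripper":-0.2},
    {"delta_rot":[0,-0.2,0],"travel":[0.42,0,-0.9],"gripper":-0.2},
    {"delta_rot":[0,-0.25,0],"travel":[0.42,0,-0.9],"gripper":-0.2},
    {"delta_rot":[0,-0.25,0],"travel":[0.42,0,-0.9],"gripper":-0.2},
  ],
)

```text
clock: 20.42
tool_pos: [0.5229, 0.1117, 0.1755]
eef_rot: [0.71, 0.682, -0.125, 0.121]
contact_force: [0.6, 0.1, -3.0]
opening: 0.564
```

```bash
python3 - <<'E'
from h import *
show()
# held bottle turned from phi=+.434: end at +.434-pi/2
print(go([.518,.105,.19],None,pose(-.01,.434-np.pi/2)))
E
```

```text
20.425 p [0.5229 0.1117 0.1755] y [ 0.9992 -0.0396  0.0013] z [-0.0122 -0.3412 -0.9399] F [ 0.6317  0.1359 -2.9714] q [-0.6288  0.7485  0.2555  1.8208  0.2013  0.7574 -0.624 ] op 0.5644097494256175
[array([-0.076, -0.031, -0.075]), array([-0.006, -0.251, -0.007])]
```

play_rows(
  commands=[
    {"delta_rot":[0,-0.05,0],"travel":[-0.07,-0.03,-0.1],"gripper":-0.2},
    {"delta_rot":[0,-0.1,0],"travel":[-0.07,-0.03,-0.1],"gripper":-0.2},
    {"delta_rot":[-0.003,-0.15,-0.003],"travel":[-0.07,-0.03,-0.1],"gripper":-0.2},
    {"delta_rot":[-0.005,-0.2,-0.005],"travel":[-0.07,-0.03,-0.1],"gripper":-0.2},
    {"delta_rot":[-0.006,-0.251,-0.007],"travel":[-0.07,-0.03,-0.1],"gripper":-0.2},
    {"delta_rot":[-0.006,-0.251,-0.007],"travel":[-0.07,-0.03,-0.1],"gripper":-0.2},
    {"delta_rot":[-0.006,-0.251,-0.007],"travel":[-0.07,-0.03,-0.1],"gripper":-0.2},
  ],
)

```text
clock: 21.3
tool_pos: [0.5192, 0.0993, 0.1955]
eef_rot: [0.604, 0.588, -0.384, 0.376]
contact_force: [0.1, 0.1, -1.8]
opening: 0.563
```

```bash
python3 - <<'E'
from h import *
show()
S=[viewer.snapshot(c) for c in('top','scene')]
for c,s in zip(('top','scene'),S):
    o=viewer.outline_of(c,'green_bottle')
    if not o: continue
    P=cloud(s,np.array(o[0]['pixels'])); print(c,o[0]['conf'],len(P),np.percentile(P,[2,50,98],axis=0))
    for lo,hi in((.1,.13),(.13,.16),(.16,.19),(.19,.25),(.25,.3)):
            q=P[(P[:,2]>lo)&(P[:,2]<hi)]
            if len(q)>5: print(lo,hi,len(q),q.mean(0),*np.percentile(q,[3,97],axis=0))
cv2.imwrite('pics/b6.png',cv2.cvtColor(cv2.resize(np.hstack([x['color'] for x in S]),None,fx=.78,fy=.78),cv2.COLOR_RGB2BGR))
E
```

```text
21.3 p [0.5192 0.0993 0.1955] y [ 0.9997 -0.0248  0.0024] z [-0.0215 -0.9067 -0.4212] F [ 0.0697  0.1284 -1.7698] q [-0.979   1.1194  0.5294  1.6015  0.4326  1.2531 -0.872 ] op 0.5633079019156378
top 0.72 481 [[0.4949 0.0843 0.1502]
 [0.5174 0.1058 0.2314]
 [0.544  0.1313 0.2796]]
0.13 0.16 6 [0.5285 0.0836 0.1433] [0.5001 0.0831 0.1371] [0.5396 0.0853 0.1517]
0.19 0.25 303 [0.5167 0.1071 0.2276] [0.4952 0.0844 0.2118] [0.544  0.1313 0.2381]
0.25 0.3 162 [0.5202 0.108  0.2761] [0.5064 0.0946 0.2676] [0.5333 0.1214 0.2805]
scene 0.46 3320 [[ 0.6713 -0.0125  0.0207]
 [ 0.7045  0.2084  0.2424]
 [ 0.7237  0.2982  0.289 ]]
0.1 0.13 58 [0.7014 0.2548 0.1144] [ 0.6773 -0.1297  0.1002] [0.7065 0.2801 0.1287]
0.13 0.16 57 [0.7032 0.2758 0.1453] [0.6981 0.2669 0.1324] [0.7066 0.2807 0.1588]
0.16 0.19 76 [0.7019 0.2761 0.1754] [0.6934 0.2674 0.1606] [0.7065 0.2798 0.1896]
0.19 0.25 948 [0.7084 0.1101 0.2391] [ 0.6895 -0.0102  0.2019] [0.7197 0.2803 0.2496]
0.25 0.3 1304 [0.7027 0.156  0.2592] [ 0.6931 -0.0099  0.2505] [0.7107 0.2811 0.2919]
```

View pics/b6.png

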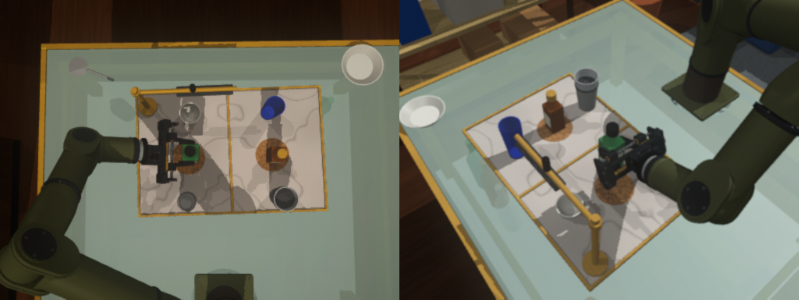

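```bash
python3 - <<'E'
from h import *
T=pose(-.02,.434-np.pi/2)
for z in (.15,.105,.096,.090,.086): print(z,go([.513,.112,z],None,T))
E
```

```text
0.15 [array([ 0.311, -0.044,  0.059]), array([-0.001, -0.   , -0.002])]
0.105 [array([ 0.583, -0.045,  0.185]), array([-0.001, -0.   , -0.002])]
0.096 [array([ 0.638, -0.046,  0.21 ]), array([-0.001, -0.   , -0.002])]
0.09 [array([ 0.674, -0.046,  0.227]), array([-0.001, -0.   , -0.002])]
0.086 [array([ 0.698, -0.046,  0.238]), array([-0.001, -0.   , -0.002])]
```

play_rows(
  commands=[
    {"delta_rot":[0,0,0],"travel":[0.15,-0.02,0.03],"gripper":-0.2},
    {"delta_rot":[0,0,0],"travel":[0.311,-0.044,0.059],"gripper":-0.2},
    {"delta_rot":[0,0,0],"travel":[0.45,-0.045,0.12],"gripper":-0.2},
    {"delta_rot":[0,0,0],"travel":[0.583,-0.045,0.185],"gripper":-0.2},
    {"delta_rot":[0,0,0],"travel":[0.638,-0.046,0.21],"gripper":-0.2},
    {"delta_rot":[0,0,0],"travel":[0.638,-0.046,0.21],"gripper":-0.2},
    {"delta_rot":[0,0,0],"travel":[0.638,-0.046,0.21],"gripper":-0.2},
  ],
)

```text
clock: 22.38
tool_pos: [0.5127, 0.1126, 0.0953]
eef_rot: [0.602, 0.588, -0.385, 0.378]
contact_force: [0.4, -0.1, -2.4]
opening: 0.563
```

play_rows(
  commands=[
    {"delta_rot":[0,0,0],"travel":[0.012,0,0.0056],"gripper":-0.2},
    {"delta_rot":[0,0,0],"travel":[0.024,0,0.011],"gripper":-0.2},
    {"delta_rot":[0,0,0],"travel":[0.036,0,0.017],"gripper":-0.2},
    {"delta_rot":[0,0,0],"travel":[0.036,0,0.017],"gripper":-0.2},
  ],
)

```text
clock: 22.88
tool_pos: [0.5122, 0.1127, 0.0884]
eef_rot: [0.602, 0.589, -0.385, 0.378]
contact_force: [0.1, 0.4, -2.8]
opening: 0.564
```

No contact yet; continue slowly.

play_rows(
  commands=[
    {"delta_rot":[0,0,0],"travel":[0.006,0,0.0028],"gripper":-0.2},
    {"delta_rot":[0,0,0],"travel":[0.012,0,0.0056],"gripper":-0.2},
    {"delta_rot":[0,0,0],"travel":[0.018,0,0.0084],"gripper":-0.2},
    {"delta_rot":[0,0,0],"travel":[0.018,0,0.0084],"gripper":-0.2},
  ],
)

```text
clock: 23.38
tool_pos: [0.5123, 0.1124, 0.0867]
eef_rot: [0.602, 0.588, -0.386, 0.379]
contact_force: [-2.7, 1.7, 4.6]
opening: 0.564
```

play_rows(
  commands=[
    {"delta_rot":[0,0,0],"travel":[0,0,0],"gripper":0.2},
    {"delta_rot":[0,0,0],"travel":[0,0,0],"gripper":0.3},
    {"delta_rot":[0,0,0],"travel":[0,0,0],"gripper":0.5},
    {"delta_rot":[0,0,0],"travel":[0,0,0],"gripper":0.8},
    {"delta_rot":[0,0,0],"travel":[0,0,0],"gripper":0.8},
    {"delta_rot":[0,0,0],"travel":[0,0,-0.15],"gripper":0.8},
    {"delta_rot":[0,0,0],"travel":[0,0,-0.35],"gripper":0.8},
    {"delta_rot":[0,0,0],"travel":[0,0,-0.6],"gripper":0.8},
    {"delta_rot":[0,0,0],"travel":[0,0,-0.9],"gripper":0.8},
    {"delta_rot":[0,0,0],"travel":[-0.3,0,-1],"gripper":0.8},
    {"delta_rot":[0,0,0],"travel":[-0.7,0,-1],"gripper":1},
    {"delta_rot":[0,0,0],"travel":[-1,0,-1],"gripper":1},
  ],
)

```text
clock: 24.88
tool_pos: [0.5137, 0.1852, 0.2869]
eef_rot: [0.602, 0.588, -0.385, 0.378]
contact_force: [0.2, 0.3, -0.2]
opening: 1.001
```

```bash
python3 - <<'E'
from h import *
show()
s=viewer.snapshot('top')
for n in ('green_bottle','amber_bottle'):
    o=viewer.outline_of('top',n)
    P=cloud(s,np.array(o[0]['pixels'])); print(n,o[0]['conf'],len(P),np.percentile(P,[1,50,99],axis=0)); q=P[P[:,2]>.155]; print('cap',q.mean(0))
P=cloud(s); K=P[(P[:,2]>.27)&(P[:,2]<.30)&(abs(P[:,0]-.706)<.03)&(abs(P[:,1]-.10)<.03)]; print('knob',len(K),np.median(K,0))
print(go([.60,.19,.36],None,pose(-.42,0)))
E
```

```text
24.875 p [0.5137 0.1852 0.2869] y [ 0.9998 -0.0216  0.0032] z [-0.0183 -0.9084 -0.4177] F [ 0.162   0.341  -0.1646] q [-1.0529  1.033   0.526   1.4087  0.412   1.5438 -0.784 ] op 1.0011732640689666
green_bottle 0.95 414 [[0.4856 0.0964 0.0121]
 [0.5091 0.1194 0.1211]
 [0.5373 0.1454 0.1713]]
cap [0.5119 0.1214 0.1672]
amber_bottle 0.81 531 [[ 0.4931 -0.2008  0.0127]
 [ 0.5172 -0.1656  0.1186]
 [ 0.5533 -0.1518  0.1715]]
cap [ 0.518  -0.1763  0.1667]
knob 64 [0.7012 0.1001 0.2921]
[array([-0.422,  0.575, -0.245]), array([0.073, 0.357, 0.111])]
```

```bash
python3 - <<'E'
from h import *
print(go([.56,.15,.37],None,pose(-.65,0)))
E
```

```text
[array([-0.598,  0.315, -0.026]), array([0.115, 0.349, 0.176])]
```

play_rows(
  commands=[
    {"delta_rot":[0,0,0],"travel":[-0.3,0.0,-0.02],"gripper":1},
    {"delta_rot":[0.014,0.044,0.022],"travel":[-0.6,0.1,-0.03],"gripper":1},
    {"delta_rot":[0.029,0.087,0.044],"travel":[-0.6,0.2,-0.03],"gripper":1},
    {"delta_rot":[0.043,0.131,0.066],"travel":[-0.6,0.315,-0.03],"gripper":1},
    {"delta_rot":[0.058,0.175,0.088],"travel":[-0.6,0.315,-0.03],"gripper":1},
    {"delta_rot":[0.072,0.218,0.11],"travel":[-0.6,0.315,-0.03],"gripper":1},
    {"delta_rot":[0.086,0.262,0.132],"travel":[-0.6,0.315,-0.03],"gripper":1},
    {"delta_rot":[0.1,0.305,0.154],"travel":[-0.6,0.315,-0.03],"gripper":1},
    {"delta_rot":[0.115,0.349,0.176],"travel":[-0.6,0.315,-0.03],"gripper":1},
    {"delta_rot":[0.115,0.349,0.176],"travel":[-0.6,0.315,-0.03],"gripper":1},
  ],
)

```text
clock: 26.28
tool_pos: [0.5595, 0.1491, 0.3681]
eef_rot: [0.896, 0.443, -0.004, 0.0]
contact_force: [0.4, -0.1, 0.0]
opening: 1.0
```

```bash
python3 - <<'E'
from h import *
show(); print(go([.7025,.10,.345],None,pose(-.65,0)))
E
```

```text
26.275 p [0.5595 0.1491 0.3681] y [ 0.7949 -0.6068 -0.0028] z [-0.0062 -0.0035 -1.    ] F [ 0.4232 -0.0646  0.0101] q [-0.5925  0.5263  0.4359  1.5328 -0.2331  1.1414 -0.7617] op 1.0004345217133057
[array([0.32 , 0.957, 0.149]), array([-0.001,  0.002, -0.001])]
```

play_rows(
  commands=[
    {"delta_rot":[0,0.002,0],"travel":[0.16,0.45,0.05],"gripper":1},
    {"delta_rot":[0,0.002,0],"travel":[0.3,0.85,0.1],"gripper":1},
    {"delta_rot":[0,0.002,0],"travel":[0.32,0.957,0.149],"gripper":1},
    {"delta_rot":[0,0.002,0],"travel":[0.32,0.957,0.149],"gripper":1},
    {"delta_rot":[0,0.002,0],"travel":[0.32,0.957,0.149],"gripper":0.2},
    {"delta_rot":[0,0.002,0],"travel":[0.32,0.957,0.149],"gripper":0.2},
  ],
  force=12,
)

```text
clock: 27.02
tool_pos: [0.7025, 0.1053, 0.3458]
eef_rot: [0.895, 0.447, 0.0, -0.002]
contact_force: [0.3, -0.4, -0.1]
opening: 0.798
```

```bash
python3 - <<'E'
from h import *
show()
s=viewer.snapshot('wrist')
for o in viewer.pinpoint('wrist','lamp_knob')[:1]: print(o, ray_at_z(s,o['at'],.277))
P=cloud(s); K=P[(P[:,2]>.285)&(P[:,2]<.30)&(abs(P[:,0]-.704)<.03)&(abs(P[:,1]-.10)<.03)]; print(len(K),len(K) and np.median(K,0))
print(go([.703,.10,.2645],None,pose(-.65,0)))
E
```

```text
27.025 p [0.7025 0.1053 0.3458] y [ 0.7991 -0.6012 -0.0032] z [-0.0013  0.0036 -1.    ] F [ 0.279  -0.3513 -0.1374] q [-0.3845  0.7627  0.4073  1.1247 -0.2911  1.3087 -0.6493] op 0.797588369670485
{'at': [261.4, 210.5], 'conf': 0.81} [0.7017 0.0989 0.277 ]
433 [0.7038 0.1008 0.2916]
[array([-0.025,  0.021,  0.544]), array([-0.001, -0.001,  0.001])]
```

play_rows(
  commands=[
    {"delta_rot":[0,0,0],"travel":[-0.025,0.021,0.1],"gripper":0.2},
    {"delta_rot":[0,0,0],"travel":[-0.025,0.021,0.35],"gripper":0.2},
    {"delta_rot":[0,0,0],"travel":[-0.025,0.021,0.544],"gripper":0.2},
    {"delta_rot":[0,0,0],"travel":[-0.025,0.021,0.544],"gripper":0},
    {"delta_rot":[0,0,0],"travel":[-0.025,0.021,0.544],"gripper":-1},
    {"delta_rot":[0,0,0],"travel":[-0.025,0.021,0.544],"gripper":-1},
    {"delta_rot":[0,0,0],"travel":[-0.025,0.021,0.544],"gripper":-1},
    {"delta_rot":[0,0,0],"travel":[-0.025,0.021,0.544],"gripper":-1},
    {"delta_rot":[0,0,0],"travel":[-0.025,0.021,0.544],"gripper":-1},
    {"delta_rot":[0,0,0],"travel":[-0.025,0.021,0.544],"gripper":-1},
    {"delta_rot":[0,0,0],"travel":[-0.025,0.021,0.544],"gripper":-1},
  ],
)

```text
clock: 28.5
tool_pos: [0.7034, 0.0992, 0.2649]
eef_rot: [0.895, 0.446, 0.001, -0.002]
contact_force: [-2.6, 0.8, 5.7]
opening: 0.198
```

```bash
python3 - <<'E'
from h import *
show(); st=r.get_state(); H=np.array([.6986,.2698])
d=st['tool_pos'][:2]-H; print(np.linalg.norm(d)); th0=.03+np.arctan2(-d[0],-d[1]); print('theta',th0)
for th in np.linspace(th0,.97,13)[1:]:
    k=H+.17*np.array([np.sin(.03-th),-np.cos(.03-th)]); print(th.round(2),go([*k,.2645],st)[0])
E
```

```text
28.5 p [0.7034 0.0992 0.2649] y [ 0.7977 -0.603  -0.0027] z [-0.0004  0.0039 -1.    ] F [-2.619   0.8188  5.6797] q [-0.3759  0.8187  0.3851  1.2536 -0.313   1.1269 -0.6149] op 0.1983957711840604
0.17062616021114557
theta 0.002092827740199331
0.08 [-0.051 -0.076  0.003]
0.16 [-0.099 -0.154  0.003]
0.24 [-0.141 -0.235  0.003]
0.32 [-0.176 -0.32   0.003]
0.41 [-0.204 -0.407  0.003]
0.49 [-0.225 -0.496  0.003]
0.57 [-0.238 -0.586  0.003]
0.65 [-0.245 -0.677  0.004]
0.73 [-0.244 -0.768  0.004]
0.81 [-0.236 -0.859  0.004]
0.89 [-0.22  -0.95   0.004]
0.97 [-0.197 -1.038  0.005]
```

play_rows(
  commands=[
    {"delta_rot":[0,0,0],"travel":[-0.025,-0.038,0],"gripper":-1},
    {"delta_rot":[0,0,0],"travel":[-0.051,-0.076,0],"gripper":-1},
    {"delta_rot":[0,0,0],"travel":[-0.099,-0.154,0],"gripper":-1},
    {"delta_rot":[0,0,0],"travel":[-0.141,-0.235,0],"gripper":-1},
    {"delta_rot":[0,0,0],"travel":[-0.176,-0.32,0],"gripper":-1},
    {"delta_rot":[0,0,0],"travel":[-0.204,-0.407,0],"gripper":-1},
    {"delta_rot":[0,0,0],"travel":[-0.225,-0.496,0],"gripper":-1},
    {"delta_rot":[0,0,0],"travel":[-0.238,-0.586,0],"gripper":-1},
    {"delta_rot":[0,0,0],"travel":[-0.245,-0.677,0],"gripper":-1},
    {"delta_rot":[0,0,0],"travel":[-0.244,-0.768,0],"gripper":-1},
    {"delta_rot":[0,0,0],"travel":[-0.236,-0.859,0],"gripper":-1},
    {"delta_rot":[0,0,0],"travel":[-0.236,-0.859,0],"gripper":-1},
  ],
)

```text
clock: 30.0
tool_pos: [0.5771, 0.1501, 0.2639]
eef_rot: [0.895, 0.447, -0.001, -0.003]
contact_force: [-2.9, -1.3, 5.9]
opening: 0.198
```

```bash
python3 - <<'E'
from h import *
show(); st=r.get_state(); H=np.array([.6986,.2698])
d=st['tool_pos'][:2]-H; print(np.linalg.norm(d)); th0=.03+np.arctan2(-d[0],-d[1]); print('theta',th0)
for th in (.88,.94,1.0,1.04,1.08):
    k=H+.17*np.array([np.sin(.03-th),-np.cos(.03-th)]); print(th,go([*k,.2645],st)[0])
E
```

```text
30.0 p [0.5771 0.1501 0.2639] y [ 0.799  -0.6013 -0.0059] z [-0.0044  0.004  -1.    ] F [-2.865  -1.3037  5.946 ] q [-0.552   0.6507  0.3961  1.6412 -0.3057  0.9146 -0.6848] op 0.1980706351901492
0.17055084921388117
theta 0.823086524005449
0.88 [ 0.015 -0.063 -0.004]
0.94 [ 0.031 -0.129 -0.003]
1.0 [ 0.051 -0.194 -0.003]
1.04 [ 0.066 -0.237 -0.003]
1.08 [ 0.083 -0.279 -0.002]
```

play_rows(
  commands=[
    {"delta_rot":[0,0,0],"travel":[0.015,-0.063,0],"gripper":-1},
    {"delta_rot":[0,0,0],"travel":[0.031,-0.129,0],"gripper":-1},
    {"delta_rot":[0,0,0],"travel":[0.041,-0.16,0],"gripper":-1},
    {"delta_rot":[0,0,0],"travel":[0.051,-0.194,0],"gripper":-1},
    {"delta_rot":[0,0,0],"travel":[0.066,-0.237,0],"gripper":-1},
    {"delta_rot":[0,0,0],"travel":[0.066,-0.237,0],"gripper":-1},
    {"delta_rot":[0,0,0],"travel":[0.066,-0.237,0],"gripper":-1},
  ],
)

```text
clock: 30.88
tool_pos: [0.5588, 0.1743, 0.2638]
eef_rot: [0.896, 0.444, 0.001, 0.002]
contact_force: [4.4, -8.8, -0.1]
opening: 0.199
```

```bash
python3 - <<'E'
from h import *
show(); st=r.get_state(); H=np.array([.6986,.2698])
d=st['tool_pos'][:2]-H; print(np.linalg.norm(d)); th0=.03+np.arctan2(-d[0],-d[1]); print('theta',th0)
E
```

```text
30.875 p [0.5588 0.1743 0.2638] y [ 0.7961 -0.6052  0.0035] z [ 0.0028 -0.002  -1.    ] F [ 4.4233 -8.7643 -0.149 ] q [-0.616   0.6348  0.4072  1.6803 -0.304   0.8875 -0.7368] op 0.19866558340148993
0.16931816306771771
theta 1.001445041318104
```

play_rows(
  commands=[
    {"delta_rot":[0,0,0],"travel":[0.01,-0.03,0],"gripper":-1},
    {"delta_rot":[0,0,0],"travel":[0.01,-0.03,0],"gripper":-1},
    {"delta_rot":[0,0,0],"travel":[0.01,-0.03,0],"gripper":-0.3},
    {"delta_rot":[0,0,0],"travel":[0,0,0],"gripper":0.3},
    {"delta_rot":[0,0,0],"travel":[0,0,0],"gripper":0.3},
    {"delta_rot":[0,0,0],"travel":[0,0,0],"gripper":0.3},
    {"delta_rot":[0,0,0],"travel":[0,0,-0.3],"gripper":0.3},
    {"delta_rot":[0,0,0],"travel":[0,0,-0.7],"gripper":0.3},
    {"delta_rot":[0,0,0],"travel":[0,0,-1],"gripper":0.3},
  ],
)

```text
clock: 32.0
tool_pos: [0.5571, 0.1779, 0.4165]
eef_rot: [0.895, 0.446, 0.001, -0.002]
contact_force: [1.2, -0.3, -0.4]
opening: 0.649
```

play_rows(
  commands=[
    {"delta_rot":[0,0,0],"travel":[0.4,-0.4,0],"gripper":0.3},
    {"delta_rot":[0,0,0],"travel":[0.8,-0.8,0],"gripper":0.3},
    {"delta_rot":[0,0,0],"travel":[1,-1,0],"gripper":0.3},
    {"delta_rot":[0,0,0],"travel":[1,-1,0],"gripper":0.3},
  ],
)

```text
clock: 32.5
tool_pos: [0.525, 0.3933, 0.4136]
eef_rot: [0.894, 0.449, -0.0, -0.003]
contact_force: [-0.0, -0.4, 0.2]
opening: 0.65
```

```bash
python3 - <<'E'
from h import *
show()
S=[viewer.snapshot(c) for c in('top','scene')]
for c,s in zip(('top','scene'),S):
    P=cloud(s); L=P[(P[:,2]>.236)&(P[:,2]<.262)&(P[:,0]>.48)&(P[:,0]<.68)&(abs(P[:,1]-.18)<.09)]
    v=cv2.fitLine(L[:,:2].astype(np.float32),cv2.DIST_HUBER,0,.001,.001).ravel(); print('lamp theta',.03+np.arctan2(abs(v[0]),abs(v[1])),v)
    K=P[(P[:,2]>.27)&(P[:,2]<.30)&(abs(P[:,0]-.56)<.03)&(abs(P[:,1]-.174)<.03)]; print('knob',len(K),np.median(K,0))
    for n in ('amber_bottle','green_bottle','highball','dispenser','tins','sugar_bowl'):
        o=viewer.outline_of(c,n)
        if o: P=cloud(s,np.array(o[0]['pixels'])); print(c,n,o[0]['conf'],np.percentile(P,[2,50,98],axis=0).round(3).tolist())
cv2.imwrite('pics/b7.png',cv2.cvtColor(cv2.resize(np.hstack([x['color'] for x in S]),None,fx=.78,fy=.78),cv2.COLOR_RGB2BGR))
E
```

```text
32.5 p [0.525  0.3933 0.4136] y [ 0.8023 -0.5969 -0.0061] z [-0.0037  0.0052 -1.    ] F [-0.0289 -0.4492  0.1672] q [-0.9231  0.6302  0.4511  1.1994 -0.2719  1.3691 -1.1339] op 0.6502691853691612
lamp theta 0.99173373 [0.8202 0.5721 0.563  0.1763]
knob 60 [0.5571 0.173  0.2922]
top amber_bottle 0.92 [[0.494, -0.198, 0.023], [0.517, -0.165, 0.119], [0.542, -0.152, 0.171]]
top green_bottle 0.67 [[0.488, 0.097, 0.085], [0.516, 0.109, 0.125], [0.536, 0.135, 0.171]]
top highball 0.85 [[0.642, -0.2, 0.012], [0.681, -0.171, 0.091], [0.728, -0.131, 0.15]]
top dispenser 0.62 [[0.333, 0.098, 0.018], [0.367, 0.125, 0.121], [0.392, 0.155, 0.13]]
top tins 0.96 [[0.34, -0.228, 0.042], [0.375, -0.192, 0.117], [0.409, -0.154, 0.149]]
top sugar_bowl 0.62 [[0.632, 0.084, 0.015], [0.671, 0.118, 0.038], [0.698, 0.148, 0.071]]
lamp theta 1.0066364 [0.8286 0.5598 0.5648 0.1827]
knob 133 [0.5607 0.1783 0.2897]
scene amber_bottle 0.91 [[0.494, -0.214, 0.013], [0.526, -0.16, 0.096], [0.543, -0.15, 0.168]]
scene green_bottle 0.61 [[0.489, 0.099, 0.016], [0.52, 0.147, 0.074], [0.572, 0.193, 0.235]]
scene highball 0.71 [[0.644, -0.191, 0.02], [0.675, -0.143, 0.109], [0.702, -0.129, 0.147]]
scene dispenser 0.75 [[0.341, 0.107, 0.016], [0.376, 0.14, 0.09], [0.393, 0.16, 0.128]]
scene sugar_bowl 0.75 [[0.631, 0.08, 0.012], [0.659, 0.105, 0.044], [0.699, 0.152, 0.069]]
```

View pics/b7.png

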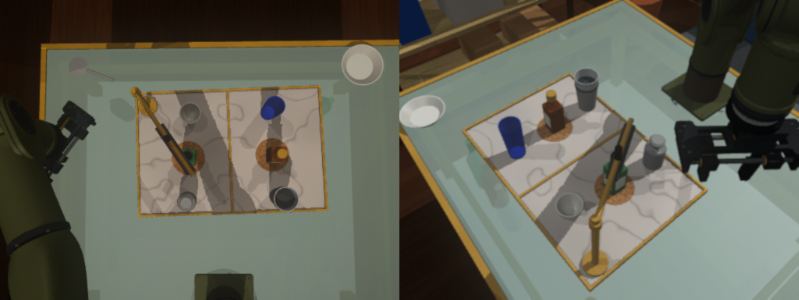

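Both bottles stand on their corks, the lamp is at its outer stop, and the other pieces haven't moved.

```bash
python3 -c "
from plant import r
print(r.finish_job())"
```

```text
the job is handed in; nothing more can be done
None
```

I handed the job in at about 33 s of the 72 s allowed, with both bottles upright on their cork rounds and the lamp arm back out over the left lane.

- **Lamp folded first:** I pushed the arm by its knob to the back stop. The tool felt about 26 N there, and the top view put the angle at about -0.01 rad.
- **Bottles:** each was turned upright and lowered until the force reading showed contact, then released.
  - Amber: its centre is about 5 mm from the cork centre.
  - Green: its centre is about 3 mm from the cork centre.
  - Both cap tops read 167 to 171 mm high, which matches a bottle standing flat on the tray floor. A bottle stays wholly on its cork up to about 25 mm off centre.
- **Lamp swung out last:** I pushed the arm to the other stop. It reads 0.99 rad from the top camera and 1.01 rad from the scene camera, against 1.0 for the stop.
- **Other pieces:** the highball, dispenser, tins and sugar bowl measured where they started, to within about 2 mm. The gripper was clear of everything at hand-in.

**Disagreements:** the amber bottle touched down about 6 mm higher than its pick-up position predicted, perhaps because it shifted in the grip; it stood normally afterwards. In the last scene view the lamp partly hid the green bottle, so its outline took in some of the lamp. Its position comes from the top view taken just after I released it, and the last pictures still show it standing.

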